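# Hold the ball polisher's lid open

### The arm

A 6-joint arm with a two-finger parallel gripper is mounted at the origin on the work surface. World frame = base frame: x ahead of the robot, y to its left, z up, the work surface at z = 0. Lengths are in mm, angles in rad, forces in N, time in s.
With the tool pointing down it reaches from about 400 to 925 mm from the base axis. Payload 12.5 kg.
Tool frame: the origin (TCP) lies midway between the tips of the shut fingers; the grasp point (between the pads) lies 19 mm behind it (env.pinch_z is the z of the grasp point in the tool frame, in mm); z points along the fingers, y is the line along which they close (so a half turn about z gives the same grasp; the last joint's range is limited). The gripper opens to 95 mm and grips with 3 to 60 N. Pads are 20 mm wide; open, the fingers measure 119 mm over their backs; the gripper's body (75 mm by 180 mm) begins 59 mm behind the grasp point.
Start: joints at [-1.246, 0.491, 1.559, -0, 1.092, -0.106], TCP at [261.023, -567.903, 214.661] pointing down, gripper open.
Joint ranges: [-3.1, 3.1], [-0.84, 2.19], [0.05, 2.79], [-1.13, 4.28], [0.06, 2.93], [-2.69, 2.69]. Speed limits (rad/s): [2.22, 2.22, 2.79, 3.14, 3.14, 3.14].

### API

Orientations are given as [roll, pitch, yaw] about the fixed x, y, z axes, in that order (R = Rz(yaw) Ry(pitch) Rx(roll)).
In Python, from cell import env, eyes gives the robot as it stands.
- The arm moves only by the shell command python3 -m inch 'ROWS'. ROWS is JSON, a list of rows, each a list of 3 entries, a list of its own where there are three numbers: the shift along the tool's x, y, z in units of 60 mm (1.0 is 60 mm), then the turn about the tool's z in units of 5 degrees (1.0 is 5 degrees), then the closure, from -1 (fully open) to 1 (shut). In form: [[[tx, ty, tz], turn, claw], ...]. A call has exactly 10 rows; each row shifts and turns the commanded pose from where the row before left it, along the tool's axes as they then stand; what a row does not reach is not made up. A row lasts 1/8 s, in which the tool goes at most 62.5 mm and 10.7 degrees, less where a joint would pass 70% of its speed; a pose out of reach is approached as far as the arm can. A call is refused whole if a number of a shift passes 1 or a number of a turn 1, either way. A call with a gripper value outside its range is refused whole. The fingers move at their own pace and stop on an object; the grip force is fixed at half the most. Time passes only in rows, so rows that do not move let the fingers close, or fill a call up. It gives the time, the measured TCP pose, the force, the opening and the grip force at its end, in the units of the state.
- env.state(): the state, without advancing time (a new reading comes with each control period).
- eyes.read_camera(name): name is "scene" or "top" or "wrist"; returns a dict with "pixels" (420x560x3 uint8, red, green, blue), "fx", "fy", "cx", "cy" (pixels), "extrinsics" (4x4, takes a point from world to camera coordinates). Camera axes: x right, y down, z forward; pixel columns grow to the right and rows downward; lengths in mm; the calibration is good to about 2 mm. A picture is of the moment at which its call begins. There is no depth.
- env.job_done(): hands the job in; it is judged then, once.
Trained networks look in a picture, given as the dict that the camera call returned (one of the last four; its "shot" number tells which), for a name from the list of things; names that differ only in an ending like _2 or _b are one class to them, and where a whole thing is asked for, a point or a joint stands for the part that bears it (a point fixed in the world has none). Each returns a list of dicts, best first, with "score" (0 to 1); they miss things now and then, are a little off and sometimes report something else, mostly with a low value. They report only what shows in the picture. A call takes as long as a camera call.
- eyes.boxes_of(name, picture): "centre" ([row, column] in pixels, amid what is visible of it).
- eyes.cut_out(name, picture): "mask" (420x560 bool, what is visible of it) and "centre" ([row, column] in pixels, amid what is visible of it).
- eyes.spot_point(name, picture): "centre" ([row, column] in pixels: a listed point, or the origin of a listed thing).
The state is a dict: "t": time; "joints": joint angles; "qvel": joint speeds; "tau": joint torques, N m; "eef_pos": TCP position; "tcp_rot": TCP orientation; "ft_force": force on the tool from outside, world axes, zero at the start; "moment": the same for the moment, N m; "opening": opening from 0.0 (shut) to 1.0 (fully open); "grip_force": force on a finger pad.
Only numpy, scipy, OpenCV 4.12 (cv2) and the standard library are available. Lean on these libraries where they do the work, as an engineer would, in place of code of your own. Each camera call takes 0.05 s, during which the arm holds its last target. There are 200 camera calls.

### The job

The pool-ball polisher has to be set to unload before its sprung lid is opened: first turn its red dial until the pointer is at the green dot. Then lift the lid by its orange handle and hold it open at 50 degrees, steady, and finish while still holding it there, because it shuts by itself if let go. Leave everything else on the bench where it is.

Things in the scene. Friction and masses are not known exactly. Their poses are not given: they have to be found in the camera images.
- polisher: Fixed low machine, 240 mm deep (x), 400 wide (y), 115 high; origin at the centre of its underside; front (-x) faces roughly the robot. Left (y -55 to 195 mm): grey well with six seated balls under the teal lid. Right (y -200 to -55): black deck with the dial. At the lid's left edge a thin steel arc, radius 100 about the hinge: its green bead meets the lid's underside at 50 degrees.
- dial (a joint): Angle of the red dial, rad: 0 when its white pointer points to the polisher's front (-x), growing clockwise from above, stops at 0 and 2.4. Small white dots at 0, 45 and 135 degrees; the larger green dot at 90 degrees (1.571), where the pointer points left at the lid. Friction (0.06 N m) holds it where it is left. Starts at 0.1 to 1.0.
- dial_grip (a point): On the dial's vertical axis, 152 mm above the table, at x -70, y -125 mm from the polisher's origin. Deck 37 mm below it. The dial: foot 76 mm across and 6 high, disc 52 across and 8 thick, on it an upright bar 49 long, 14 thick, 32 high, its top 7 mm above this point. The point's x axis lies along the bar; the white pointer is at the bar's -x end.
- lid (a joint): Opening angle of the lid in rad: 0 shut (level), growing as its front edge rises, stop at 1.5; 50 degrees is 0.873. Weight and a spring pull it shut from every angle.
- lid_hinge (a point): Middle of the hinge axis at the lid's far (+x) edge, level with its underside, 119 mm above the table; at x 115, y 70 mm from the polisher's origin. The axis is level, along the polisher's y. The point's frame turns with the lid: -x runs along the lid to its front edge. Lid: teal plate 235 (x) by 240 (y) by 10 mm, about 0.35 kg.
- lid_handle (a point): Orange tongue straight out from the middle of the lid's front edge, in its plane: 75 mm long (x), 24 wide (y), 16 thick (z). Origin: grip point, 275 mm from the hinge along the lid, 5 above its underside; 124 above the table when shut. Tongue ends 35 mm nearer the robot; lid edge and machine front are 40 mm behind. Free air below and beside. About 3 N lifts it. Axes as the polisher's when shut.
- chalk_a: Blue cue-chalk cube, 22 mm, on the back of the polisher's control deck; origin at the centre of its underside. Leave alone.
- chalk_b: Green cue-chalk cube, 22 mm, on the table left in front of the polisher; origin under its centre. Leave alone.
- mug: White mug, 82 mm across, 95 mm high, left of the polisher; origin under its centre. Leave alone.
- cleaner: Blue cleaner bottle, 60 mm across, 170 mm high, at the far left; origin under its centre. Leave alone.
- brush: Small brush lying on the table at the front right; origin at its middle, underneath. Leave alone.
- rack: Triangular wooden ball rack, sides about 290 mm, 50 mm high, lying on the right; origin at its centre, on the table. Leave alone.
- cue_ball_center (a point): Centre of the white cue ball, 57 mm across, inside the rack. Leave alone.
- red_ball_center (a point): Centre of the red ball, 57 mm across, inside the rack. Leave alone.

How it is judged:
By the outcome, as a careful person would: the job done as asked, in the order asked, and still so for the second after the job is handed in, while the arm keeps its last pose, push and grip.
It also fails if it takes over 48 s, if anything falls off the work surface, if the arm or the gripper's body presses on something with over 40 N, if the wrist force passes 120 N, or if a joint passes its speed limit or range.

## Working session

There is one attempt and no reset: what is moved stays moved. The work goes in short steps, Python scripts to look and compute and a shell command to move; the robot and the scene stay as the last step left them, time stands still between calls to the robot, and variables do not carry over. Pictures are saved under pics/ and viewed, at most 10 in all, crops included, and the job is handed in when it is done.

```bash
ls; mkdir -p pics; cat > h.py <<'E'
import numpy as np,cv2
from cell import env,eyes
def proj(c,P):
    P=np.atleast_2d(P);E=np.array(c["extrinsics"]);q=P@E[:3,:3].T+E[:3,3]
    return np.c_[c["fy"]*q[:,1]/q[:,2]+c["cy"],c["fx"]*q[:,0]/q[:,2]+c["cx"]]  # row,col
def ray(c,rc):
    E=np.array(c["extrinsics"]);d=E[:3,:3].T@[(rc[1]-c["cx"])/c["fx"],(rc[0]-c["cy"])/c["fy"],1]
    return -E[:3,:3].T@E[:3,3],d
def atz(c,rc,z):
    o,d=ray(c,rc);return o+d*(z-o[2])/d[2]
E
python3 - <<'E'
from h import *
print(env.state(),env.pinch_z)
ims=[]
for n in("scene","top"):
    c=eyes.read_camera(n);ims.append(c["pixels"])
    for k,z in(("dial_grip",152),("lid_hinge",119),("lid_handle",124),("polisher",0),("chalk_a",115)):
        for r in eyes.spot_point(k,c)[:2]: print(n,k,round(r["score"],2),np.round(r["centre"],1),np.round(atz(c,r["centre"],z),1))
    cv2.imwrite(f"pics/{n}.png",c["pixels"][:,:,::-1])
E
```

```text
pics
{'t': 0.0, 'joints': array([-1.24561733e+00,  4.91566395e-01,  1.55946434e+00,  8.60948614e-06,
        1.09170330e+00, -1.05602774e-01]), 'qvel': array([-1.33640910e-03,  3.89502707e-04, -1.27131554e-03, -3.42574362e-04,
        7.93028789e-04,  2.52827313e-05]), 'tau': array([-2.65246243e-03, -6.12657952e+01, -2.58187222e+01,  6.91902498e-02,
        4.81892901e-02, -1.14704967e-04]), 'eef_pos': array([ 260.92830771, -567.64996256,  214.05237724]), 'tcp_rot': array([-3.14045844e+00, -1.27901982e-04,  4.30777726e-01]), 'ft_force': array([-0.77349858, -0.43280726, -0.17588823]), 'moment': array([ 0.02103111, -0.01528535,  0.01646282]), 'grip_force': 0.0, 'opening': 0.9998442356189235} -18.8
scene dial_grip 0.58 [184.  204.7] [ 517.2 -185.1  152. ]
scene lid_hinge 0.98 [275.6 240.5] [756.9 -38.7 119. ]
scene lid_handle 0.82 [195.9 293.3] [494.   49.9 124. ]
scene polisher 0.93 [258.3 239.4] [632.6 -73.8   0. ]
scene chalk_a 0.51 [226.6 193.7] [ 634.1 -185.4  115. ]
scene chalk_a 0.48 [200.2 378.8] [462.5 278.2 115. ]
top dial_grip 0.69 [216.2 336.1] [ 529.3 -179.8  152. ]
top lid_hinge 0.96 [139.1 288.6] [753.4 -48.  119. ]
top lid_handle 0.88 [228.8 257.8] [493.3  34.8 124. ]
top polisher 0.62 [192.2 299.3] [618.6 -86.7   0. ]
top chalk_a 0.64 [276.3 165.8] [357.8 287.4 115. ]
top chalk_a 0.49 [185.3 339.1] [ 621.8 -193.7  115. ]
```

View pics/scene.png

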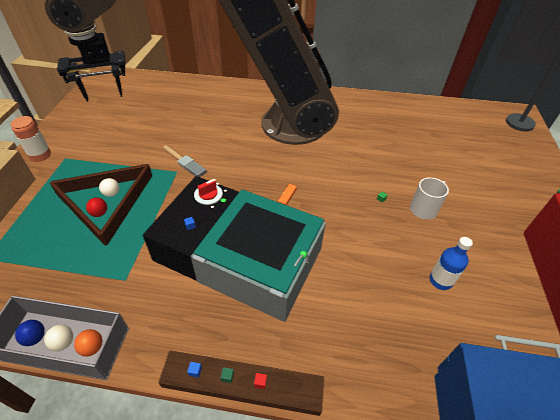

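View pics/top.png

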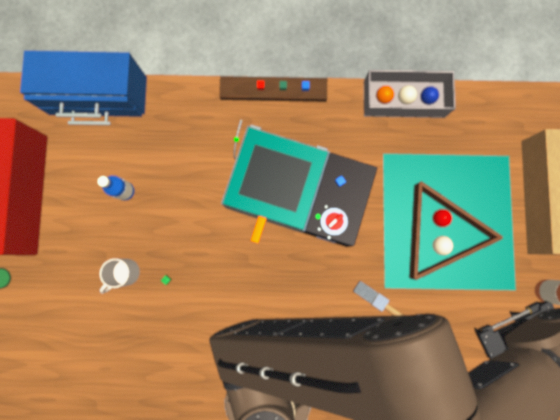

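```bash
cat >> h.py <<'E'
from scipy.optimize import least_squares
M={"dial_grip":(-70,-125,152),"lid_hinge":(115,70,119),"lid_handle":(-160,70,124),"polisher":(0,0,0)}
def W(p,L):
    L=np.atleast_2d(np.array(L,float));c,s=np.cos(p[2]),np.sin(p[2])
    return np.c_[p[0]+c*L[:,0]-s*L[:,1],p[1]+s*L[:,0]+c*L[:,1],L[:,2]]
E
python3 - <<'E'
from h import *
cs={n:eyes.read_camera(n) for n in("scene","top")};ob=[]
for n,c in cs.items():
    for k in M:
        r=eyes.spot_point(k,c)
        if r: ob.append((n,k,r[0]["centre"],.3 if k=="polisher" else 1))
    for k in("lid_handle","dial_grip"):
        r=eyes.cut_out(k,c); m=r[0]["mask"]; print(n,k,r[0]["score"],m.sum(),r[0]["centre"])
f=lambda p:np.concatenate([(proj(cs[n],W(p,M[k]))[0]-rc)*w for n,k,rc,w in ob])
s=least_squares(f,[625,-80,-.31],x_scale=[10,10,.1],loss="soft_l1");p=s.x;print(p,np.round(f(p).reshape(-1,2),1));np.save("p.npy",p)
out=[]
for n,c in cs.items():
    im=c["pixels"][:,:,::-1].copy()
    S=4
    ctr=proj(c,W(p,(-50,-20,120)))[0]; r0,c0=int(ctr[0]-60),int(ctr[1]-75)
    big=cv2.resize(im[r0:r0+120,c0:c0+150],None,fx=S,fy=S,interpolation=cv2.INTER_CUBIC)
    a=np.linspace(0,2*np.pi,40)
    L=[np.c_[-120+0*a[:2],[-200,195],[115,115]],np.array([(-120,-55,124),(-120,195,124)]),np.c_[-70+38*np.cos(a),-125+38*np.sin(a),0*a+121],
       np.array([(-195,58,132),(-195,82,132),(-120,82,132),(-120,58,132),(-195,58,132)]),np.array([(115,-50,129),(-120,-50,129),(-120,190,129),(115,190,129)]), np.array([(120,-200,115),(-120,-200,115)])]
    for l in L:
        q=(proj(c,W(p,l))-[r0,c0]+.5)*S
        cv2.polylines(big,[np.int32(q[:,::-1])],False,(0,255,255),1)
    out.append(big)
cv2.imwrite("pics/fit.png",cv2.resize(np.vstack(out),None,fx=.62,fy=.62,interpolation=cv2.INTER_AREA))
E
```

```text
scene lid_handle 0.87 7899 [242.1, 264.1]
scene dial_grip 0.55 306 [189.3, 207.9]
top lid_handle 0.62 7302 [180.2, 275.4]
top dial_grip 0.63 273 [219.2, 334.2]
[ 6.28848360e+02 -7.99999449e+01 -2.98618900e-01] [[ 3.000e+00  4.000e-01]
 [-1.300e+00 -2.100e+00]
 [-1.390e+01 -1.397e+02]
 [-5.000e-01 -1.000e-01]
 [-2.000e-01 -9.000e-01]
 [ 8.000e-01 -1.200e+00]
 [-2.200e+00 -4.000e-01]
 [-1.300e+00 -5.000e-01]]
```

View pics/fit.png

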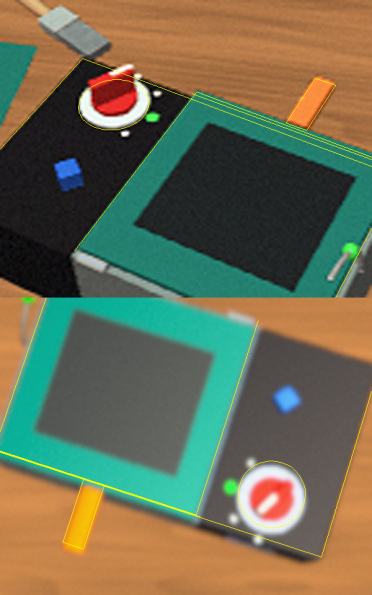

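```bash
python3 -m inch '[[[0.3,-0.2,-0.05],0,-1],[[0.67,-0.41,-0.1],0,-1],[[0.67,-0.41,-0.1],0,-1],[[0.67,-0.41,-0.1],0,-1],[[0.67,-0.41,0],0,-1],[[0.67,-0.41,0],0,-1],[[0.67,-0.41,0],0,-1],[[0.67,-0.41,0],0,-1],[[0.67,-0.41,0],0,-1],[[0.67,-0.41,0],0,-1]]'
python3 -m inch '[[[0.3,-0.2,0],-1,-1],[[0,0,0],-1,-1],[[0,0,0],-1,-1],[[0,0,0],-1,-1],[[0,0,0],-1,-1],[[0,0,0],-1,-1],[[0,0,0],-1,-1],[[0,0,0],-1,-1],[[0,0,0],-1,-1],[[0,0,0],-1,-1]]'
python3 - <<'E'
from h import *
s=env.state();print(s["eef_pos"],s["tcp_rot"],s["joints"])
c=eyes.read_camera("wrist");cv2.imwrite("pics/w1.png",c["pixels"][:,:,::-1]);p=np.load("p.npy")
for k in M:print(k,np.round(proj(c,W(p,M[k])),1),[(round(r["score"],2),np.round(r["centre"],1)) for r in eyes.spot_point(k,c)[:2]])
E
```

```text
t: 2.55
eef_pos: [509.2, -194.8, 236.0]
tcp_rot: [3.141, -0.0, 0.431]
ft_force: [0.6, -0.8, -1.1]
opening: 1.0
grip_force: 0.0
t: 3.8
eef_pos: [519.7, -177.7, 235.9]
tcp_rot: [3.141, -0.0, 1.307]
ft_force: [0.5, -0.8, 0.1]
opening: 0.999
grip_force: 0.0
[ 519.70339297 -177.7154      235.89361169] [ 3.14139465e+00 -1.80888841e-05  1.30682645e+00] [-4.49789154e-01  3.61097376e-01  1.71863714e+00  6.22554583e-05
  1.06166688e+00 -1.85849611e-01]
dial_grip [[219.4 282.7]] [(0.71, array([219.8, 274.7]))]
lid_hinge [[-44.3 550.2]] []
lid_handle [[-63.9 164.1]] []
polisher [[ 72.2 347.3]] [(0.75, array([ 74.4, 342.1]))]
```

View pics/w1.png

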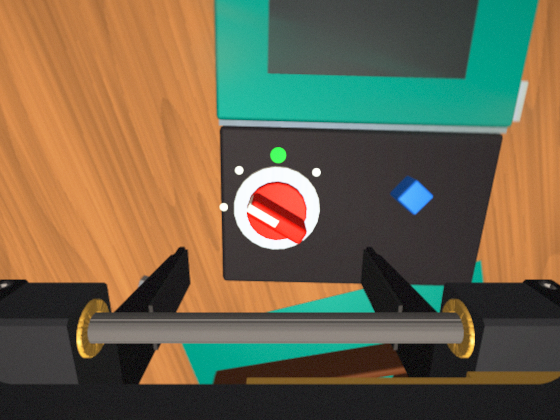

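```bash
python3 - <<'E'
from h import *
c=eyes.read_camera("wrist");im=c["pixels"].astype(int);R,G,B=im[...,0],im[...,1],im[...,2]
win=np.zeros(R.shape,bool);win[140:265,210:335]=1
def comps(m):
    n,l,s,ce=cv2.connectedComponentsWithStats((m&win).astype(np.uint8));return [(s[i,4],ce[i][::-1]) for i in range(1,n) if s[i,4]>15]
white=(im.min(2)>170);foot=(white|(R>120)&(G<90))
for a,rc in comps(white):print("white",a,rc.round(1),atz(c,rc,115).round(1),atz(c,rc,121).round(1),atz(c,rc,159).round(1))
for a,rc in comps(foot):print("foot",a,rc.round(1),atz(c,rc,121).round(1))
g=comps((G>150)&(R<80)&(B<120))
for a,rc in g:print("green",a,rc.round(1),atz(c,rc,115).round(1))
ring=(white&win).astype(np.uint8);ct=max(cv2.findContours(ring,0,2)[0],key=cv2.contourArea);e=cv2.fitEllipse(ct);print("ell",e,atz(c,e[0][::-1],121))
for m in [(250,205),(278,224)]:pass
a,b=atz(c,(207.5,250),159),atz(c,(224,278),159);print("pointer yaw",np.arctan2(*(a-b)[1::-1]),a,b)
for rc in [(127,222),(281,224),(135,502)]:print(atz(c,rc,115).round(1))
p=np.load("p.npy");print(W(p,[(-120,-55,115),(-120,-200,115),(120,-55,115),(-70,-125,121)]).round(1))
E
```

```text
white 60 [169.2 238.2] [ 497.9 -137.2  115. ] [ 498.8 -136.4  121. ] [ 504.5 -131.4  159. ]
white 2974 [203.9 273.1] [ 518.6 -175.1  115. ] [ 519.1 -173.5  121. ] [ 522.  -163.5  159. ]
white 58 [171.1 315.5] [ 561.7 -156.5  115. ] [ 561.3 -155.3  121. ] [ 558.6 -147.7  159. ]
white 57 [206.3 222.8] [ 474.9 -165.3  115. ] [ 476.2 -163.9  121. ] [ 484.9 -155.2  159. ]
foot 60 [169.2 238.2] [ 498.8 -136.4  121. ]
foot 4892 [207.8 274.5] [ 519.3 -177.2  121. ]
foot 58 [171.1 315.5] [ 561.3 -155.3  121. ]
foot 57 [206.3 222.8] [ 476.2 -163.9  121. ]
green 198 [154.  277.2] [ 533.7 -133.6  115. ]
ell ((277.59234619140625, 206.46917724609375), (74.70161437988281, 78.736572265625), 125.70600891113281) [ 522.2182738  -176.74465733  121.        ]
pointer yaw 2.3172830549880636 [ 504.43581755 -161.54469043  159.        ] [ 521.38186723 -179.86364502  159.        ]
[495.3 -99.9 115. ]
[ 453.2 -236.   115. ]
[ 719.3 -168.3  115. ]
[[ 498.   -97.3  115. ]
 [ 455.3 -235.8  115. ]
 [ 727.4 -167.9  115. ]
 [ 525.2 -178.9  121. ]]
```

```bash
python3 -m inch '[[[0,0,0],-1,-1],[[0,0,0],-1,-1],[[0,0,0],-1,-1],[[0,0,0],-1,-1],[[0,0,0],-1,-1],[[0,0,0],-1,-1],[[0,0,0],-1,-1],[[0,0,0],-1,-1],[[0,0,0],-1,-1],[[0,0,0],-1,-1]]'
python3 -m inch '[[[0,0,0],-0.8,-1],[[0,0,0],-0.8,-1],[[0,0,0.3],0,-1],[[0,0,0.4],0,-1],[[0,0,0.4],0,-1],[[0,0,0.4],0,-1],[[0,0,0.18],0,-1],[[0,0,0],0,0.3],[[0,0,0],0,1],[[0,0,0],0,1]]'
python3 -m inch '[[[0,0,0],0,1],[[0,0,0],0,1],[[0,0,0],0,1],[[0,0,0],0,1],[[0,0,0],0,1],[[0,0,0],0,1],[[0,0,0],0,1],[[0,0,0],0,1],[[0,0,0],0,1],[[0,0,0],0,1]]'
```

```text
t: 5.35
eef_pos: [519.9, -178.7, 235.6]
tcp_rot: [-3.142, 0.0, 2.178]
ft_force: [-0.5, -0.5, -0.3]
opening: 0.996
grip_force: 0.0
t: 6.6
eef_pos: [520.3, -178.9, 135.6]
tcp_rot: [3.141, 0.001, 2.316]
ft_force: [1.1, -0.4, 0.1]
opening: 0.741
grip_force: 0.0
t: 7.85
eef_pos: [520.1, -178.7, 134.8]
tcp_rot: [3.141, 0.0, 2.316]
ft_force: [3.3, 3.1, -1.6]
opening: 0.147
grip_force: 30.0
```

```bash
python3 -m inch '[[[0,0,0],1,1],[[0,0,0],1,1],[[0,0,0],1,1],[[0,0,0],1,1],[[0,0,0],1,1],[[0,0,0],1,1],[[0,0,0],1,1],[[0,0,0],1,1],[[0,0,0],1,1],[[0,0,0],1,1]]'
python3 -m inch '[[[0,0,0],1,1],[[0,0,0],0.9,1],[[0,0,0],0,1],[[0,0,0],0,1],[[0,0,0],0,-1],[[0,0,0],0,-1],[[0,0,0],0,-1],[[0,0,-0.4],0,-1],[[0,0,-0.8],0,-1],[[0,0,-0.5],0,-1]]'
python3 - <<'E'
from h import *
c=eyes.read_camera("wrist");cv2.imwrite("pics/w2.png",c["pixels"][:,:,::-1])
p=np.load("p.npy");print(proj(c,W([520+0,0,0],(0,-179,121))))
E
```

```text
t: 9.1
eef_pos: [520.5, -178.6, 134.9]
tcp_rot: [3.141, -0.0, 1.44]
ft_force: [5.3, 4.1, -1.2]
opening: 0.146
grip_force: 30.0
t: 10.35
eef_pos: [520.1, -179.0, 238.8]
tcp_rot: [3.14, 0.0, 1.277]
ft_force: [-0.4, -0.1, -0.2]
opening: 0.72
grip_force: 0.0
[[207.79613033 275.17561792]]
```

View pics/w2.png

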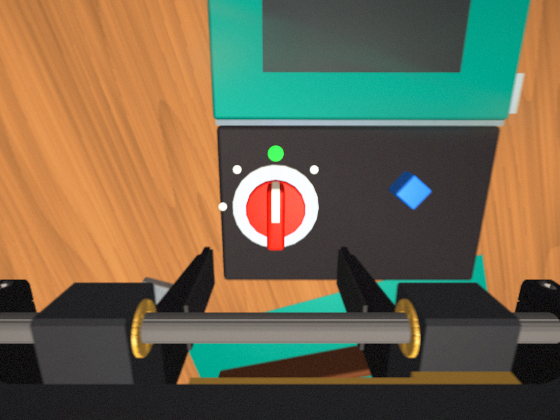

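```bash
python3 -m inch '[[[0.3,-0.15,0],0,-1],[[0.6,-0.27,0],0,-1],[[0.6,-0.27,0],0,-1],[[0.6,-0.27,0],0,-1],[[0.6,-0.27,0],0,-1],[[0.55,-0.27,0],0,-1],[[0,0,0],-1,-1],[[0,0,0],-1,-1],[[0,0,0],-1,-1],[[0,0,0],-1,-1]]'
python3 -m inch '[[[0,0,0],-1,-1],[[0,0,0],-1,-1],[[0,0,0],-1,-1],[[0,0,0],-1,-1],[[0,0,0],-1,-1],[[0,0,0],-1,-1],[[0,0,0],-1,-1],[[0,0,0],-1,-1],[[0,0,0],-1,-1],[[0,0,0],-1,-1]]'
python3 -m inch '[[[0,0,0],-1,-1],[[0,0,0],-1,-1],[[0,0,0],-1,-1],[[0,0,0],-1,-1],[[0,0,0],0,-1],[[0,0,0],0,-1],[[0,0,0],0,-1],[[0,0,0],0,-1],[[0,0,0],0,-1],[[0,0,0],0,-1]]'
python3 - <<'E'
from h import *
c=eyes.read_camera("wrist");cv2.imwrite("pics/w3.png",c["pixels"][:,:,::-1])
r=eyes.spot_point("lid_handle",c)
for q in r[:2]:print(q["score"],q["centre"],atz(c,q["centre"],124))
im=c["pixels"].astype(int);m=(im[...,0]>170)&(im[...,1]>70)&(im[...,1]<190)&(im[...,2]<60);m=cv2.morphologyEx(m.astype(np.uint8),2,np.ones((3,3)));n,l,s,ce=cv2.connectedComponentsWithStats(m);i=1+s[1:,4].argmax()
ct=cv2.findContours((l==i).astype(np.uint8),0,2)[0][0];b=cv2.boxPoints(cv2.minAreaRect(ct));print(s[i])
for q in b:print(q,atz(c,q[::-1],132).round(1))
E
```

```text
t: 11.65
eef_pos: [489.0, 34.8, 235.5]
tcp_rot: [-3.139, -0.0, 1.63]
ft_force: [-0.2, -0.6, -0.3]
opening: 1.005
grip_force: 0.0
t: 12.9
eef_pos: [489.0, 34.8, 235.5]
tcp_rot: [-3.14, -0.002, 2.502]
ft_force: [1.4, 0.5, 0.6]
opening: 1.0
grip_force: 0.0
t: 14.15
eef_pos: [490.3, 33.9, 236.8]
tcp_rot: [-3.142, 0.0, 2.848]
ft_force: [-1.3, -0.3, 0.8]
opening: 0.998
grip_force: 0.0
0.85 [212.0, 277.5] [493.14350809  35.52455412 124.        ]
[ 261  171   30   84 2356]
[261. 171.] [453.5  33.3 132. ]
[290. 171.] [460.3  55.9 132. ]
[290. 254.] [530.9  35.6 132. ]
[261. 254.] [523.5  11.2 132. ]
```

View pics/w3.png

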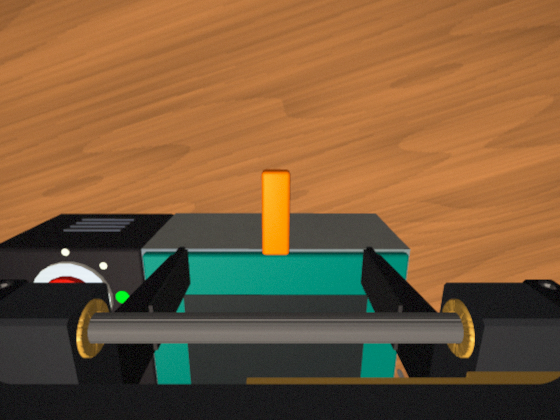

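```bash
python3 -m inch '[[[0,0,0.3],0,-1],[[0,0,0.5],0,-1],[[0,0,0.5],0,-1],[[0,0,0.5],0,-1],[[0,0,0.3],0,-1],[[0,0,0.1],0,-1],[[0,0,0],0,0.3],[[0,0,0],0,1],[[0,0,0],0,1],[[0,0,0],0,1]]'
python3 -m inch '[[[0,0,0],0,1],[[0,0,0],0,1],[[0,0,0],0,1],[[0,0,0],0,1],[[0,0,0],0,1],[[0,0,0],0,1],[[0,0,0],0,1],[[0,0,0],0,1],[[0,0,0],0,1],[[0,0,0],0,1]]'
python3 - <<'E'
import numpy as np
L=lambda f:np.array([275*(1-np.cos(f))+5*np.sin(f),275*np.sin(f)+5*np.cos(f)-5])
f=np.radians(np.arange(0,50.1,2.5));P=np.array([L(a) for a in f]);print((np.diff(P,axis=0)/60).round(3).tolist(),P[-1])
E
```

```text
t: 15.5
eef_pos: [490.4, 33.9, 105.2]
tcp_rot: [3.142, 0.001, 2.848]
ft_force: [0.8, -0.5, 0.2]
opening: 0.636
grip_force: 0.0
t: 16.75
eef_pos: [490.3, 34.0, 104.8]
tcp_rot: [3.141, 0.0, 2.848]
ft_force: [0.8, 4.3, 0.2]
opening: 0.251
grip_force: 30.0
[[0.008, 0.2], [0.017, 0.199], [0.025, 0.198], [0.034, 0.197], [0.043, 0.195], [0.051, 0.193], [0.059, 0.191], [0.068, 0.188], [0.076, 0.185], [0.084, 0.182], [0.092, 0.178], [0.099, 0.174], [0.107, 0.169], [0.114, 0.164], [0.121, 0.159], [0.128, 0.154], [0.135, 0.148], [0.141, 0.142], [0.147, 0.136], [0.153, 0.129]] [102.06362955 208.87615991]
```

```bash
python3 -m inch '[[[-0.01,0,-0.2],0,1],[[-0.015,0,-0.2],0,1],[[-0.025,0,-0.2],0,1],[[-0.035,0,-0.195],0,1],[[-0.045,0,-0.195],0,1],[[-0.05,0,-0.195],0,1],[[-0.06,0,-0.19],0,1],[[-0.07,0,-0.19],0,1],[[-0.075,0,-0.185],0,1],[[-0.08,0,-0.18],0,1]]'
python3 -c "
from h import *
c=eyes.read_camera('scene');print(env.state()['moment']);cv2.imwrite('pics/s2.png',cv2.resize(c['pixels'][130:330,130:410,::-1],None,fx=2,fy=2))"
```

```text
t: 18.0
eef_pos: [517.1, 25.9, 220.5]
tcp_rot: [3.141, -0.0, 2.848]
ft_force: [5.6, 2.7, -5.9]
opening: 0.251
grip_force: 30.0
[ 0.70574301 -0.17398105 -0.07351603]
```

View pics/s2.png

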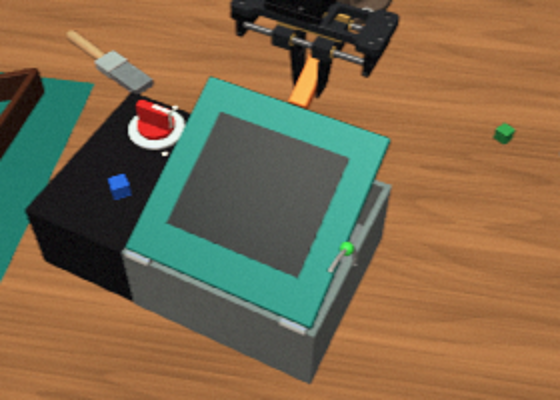

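```bash
python3 -m inch '[[[-0.09,0,-0.18],0,1],[[-0.1,0,-0.175],0,1],[[-0.105,0,-0.17],0,1],[[-0.115,0,-0.165],0,1],[[-0.12,0,-0.16],0,1],[[-0.13,0,-0.155],0,1],[[-0.135,0,-0.15],0,1],[[-0.14,0,-0.14],0,1],[[-0.145,0,-0.135],0,1],[[-0.155,0,-0.13],0,1]]'
python3 -m inch '[[[0,0,0],0,1],[[0,0,0],0,1],[[0,0,0],0,1],[[0,0,0],0,1],[[0,0,0],0,1],[[0,0,0],0,1],[[0,0,0],0,1],[[0,0,0],0,1],[[0,0,0],0,1],[[0,0,0],0,1]]'
cat > ang.py <<'E'
from h import *
# model pose from dial centre + yaw seen by the wrist camera
y=-.294;d=W([0,0,y],(-70,-125,0))[0];p=[520.3-d[0],-178.8-d[1],y];print(p)
def lid(f,u,v,w): # u along lid from hinge to front, v polisher y, w above underside
    return (115-u*np.cos(f)+w*np.sin(f),v,119+u*np.sin(f)+w*np.cos(f))
out=[]
for n in("scene","top"):
    c=eyes.read_camera(n);im=c["pixels"].astype(int);R,G,B=im[...,0],im[...,1],im[...,2]
    ctr=proj(c,W(p,lid(.87,150,70,0)))[0];r0,c0=int(ctr[0]-62),int(ctr[1]-75);S=4
    big=cv2.resize(c["pixels"][r0:r0+125,c0:c0+150,::-1],None,fx=S,fy=S,interpolation=cv2.INTER_CUBIC)
    for deg,col in((45,(255,0,255)),(50,(0,255,255)),(55,(255,0,0))):
        f=np.radians(deg);q=proj(c,W(p,[lid(f,*t) for t in((0,-50,10),(235,-50,10),(235,190,10),(0,190,10))]))
        cv2.polylines(big,[np.int32((q[:,::-1]-[c0,r0]+.5)*S)],False,col,1)
    out.append(big)
cv2.imwrite("pics/ang.png",cv2.resize(np.hstack(out),None,fx=.66,fy=.66,interpolation=cv2.INTER_AREA))
h=W(p,(115,70,119))[0];e=env.state()["eef_pos"];print("grip",e,np.hypot(*(e-h)[:2]),e[2]+18.8-119, np.degrees(np.arctan2(e[2]+18.8-119,np.hypot(*(e-h)[:2]))))
E
python3 ang.py
```

```text
t: 19.3
eef_pos: [588.3, 4.2, 314.6]
tcp_rot: [-3.141, -0.0, 2.848]
ft_force: [1.7, 2.8, -7.5]
opening: 0.248
grip_force: 30.0
t: 20.55
eef_pos: [587.9, 4.3, 314.3]
tcp_rot: [-3.141, 0.0, 2.848]
ft_force: [2.2, 0.3, -3.7]
opening: 0.246
grip_force: 30.0
[np.float64(623.5193311068749), np.float64(-79.44825272875512), -0.294]
grip [587.91170083   4.31803428 314.2663534 ] 173.35389208284 214.06635340201603 50.99896915551747
```

View pics/ang.png

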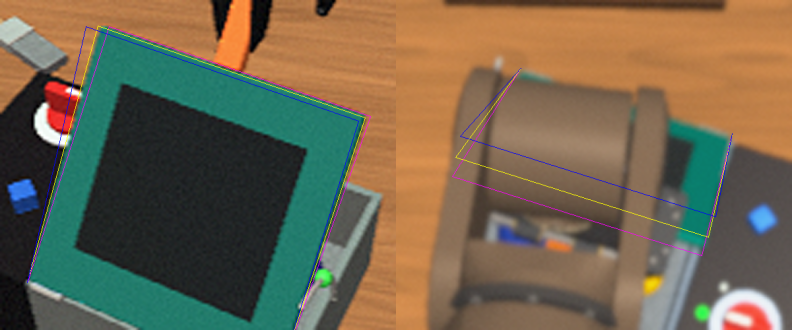

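```bash
cat > z.py <<'E'
exec(open("ang.py").read().split("out=[]")[0])
out=[]
for n,t0 in(("top",lid(.873,235,-50,10)),("scene",lid(.873,235,-50,10)),("scene",lid(.873,100,195,0))):
    c=eyes.read_camera(n);S=12
    if n=="scene" and len(out)==2: pass
    ctr=proj(c,W(p,t0))[0];r0,c0=int(ctr[0]-16),int(ctr[1]-16)
    big=cv2.resize(c["pixels"][r0:r0+32,c0:c0+32,::-1],None,fx=S,fy=S,interpolation=cv2.INTER_CUBIC)
    for deg,col in((47,(255,0,255)),(50,(0,255,255)),(53,(255,0,0))):
        f=np.radians(deg)
        for w in (10,) if len(out)<2 else (0,10):
            q=proj(c,W(p,[lid(f,*t) for t in((0,-50,w),(235,-50,w),(235,190,w),(0,190,w))]))
            cv2.polylines(big,[np.int32((q[:,::-1]-[c0,r0]+.5)*S)],False,col,1)
    out.append(big)
cv2.imwrite("pics/z.png",cv2.resize(np.hstack(out),None,fx=.69,fy=.69,interpolation=cv2.INTER_AREA))
E
python3 z.py
```

```text
[np.float64(623.5193311068749), np.float64(-79.44825272875512), -0.294]
```

View pics/z.png

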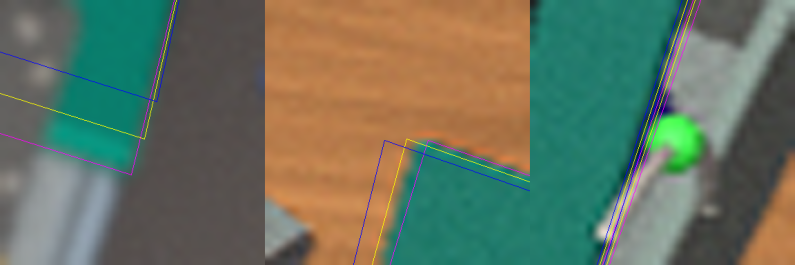

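```bash
cat > fitlid.py <<'E'
exec(open("ang.py").read().split("out=[]")[0])
c=eyes.read_camera("scene");p0=np.array(p)
def edges(img):
    hsv=cv2.cvtColor(np.ascontiguousarray(img),cv2.COLOR_RGB2HSV).astype(int)
    m=((hsv[...,0]>75)&(hsv[...,0]<95)&(hsv[...,1]>110)&(hsv[...,2]>50)).astype(np.uint8);m[:,:185]=0
    n,l,s,_=cv2.connectedComponentsWithStats(m);m=(l==1+s[1:,4].argmax()).astype(np.uint8)
    return max(cv2.findContours(m,0,1)[0],key=cv2.contourArea)[:,0,:].astype(float)
def sd(q,pts):
    h=cv2.convexHull(np.float32(q));return np.array([cv2.pointPolygonTest(h,(float(a),float(b)),True) for a,b in pts])
for name,img,f0 in(("shut",cv2.imread("pics/scene.png")[:,:,::-1],0.),("open",c["pixels"],.87)):
    ct=edges(img)
    def quad(v):
        L=[lid(v[0],u,y,w) for u in(0,235) for y in(-50,190) for w in(0,10)]
        return proj(c,W([p0[0]+v[1],p0[1]+v[2],p0[2]+v[3]],L))[:,::-1]
    keep=np.abs(sd(quad([f0,0,0,0]),ct))<5
    res=lambda v:np.r_[sd(quad(v),ct[keep])-.2,np.array(v[1:])*[.3,.3,100]]
    s=least_squares(res,[f0,0,0,0],x_scale=[.02,2,2,.01],loss="soft_l1",diff_step=1e-3)
    print(name,keep.sum(),"deg",np.degrees(s.x[0]).round(2),s.x.round(3),"rms",np.sqrt(np.mean(res(s.x)**2)).round(2))
E
python3 fitlid.py; python3 -c "
from h import *
s=env.state();print(s['t'],s['eef_pos'],s['ft_force'])"
```

```text
[np.float64(623.5193311068749), np.float64(-79.44825272875512), -0.294]
shut 317 deg -0.98 [-0.017 -0.     0.     0.015] rms 1.21
open 388 deg 48.72 [0.85 0.   0.   0.  ] rms 1.09
20.85 [587.90214031   4.3171323  314.25434303] [ 1.68383922  0.73559942 -2.87088457]
```

```bash
python3 - <<'E'
s=open("fitlid.py").read()
s=s.replace('s=least_squares(res,[f0,0,0,0],x_scale=[.02,2,2,.01],loss="soft_l1",diff_step=1e-3)','sc=np.array([.02,3,3,.01]);T=lambda z:np.array([f0,0,0,0])+(z-1)*sc;s=least_squares(lambda z:res(T(z)),np.ones(4),loss="soft_l1",diff_step=.1);s.x=T(s.x)')
open("fitlid.py","w").write(s)
E
python3 fitlid.py
```

```text
[np.float64(623.5193311068749), np.float64(-79.44825272875512), -0.294]
shut 317 deg -1.92 [-3.300e-02 -4.046e+00 -2.150e+00  4.000e-03] rms 0.66
open 388 deg 44.39 [ 0.775 -1.35  -4.645  0.009] rms 0.77
```

```bash
cat > joint.py <<'E'
exec(open("fitlid.py").read().split("for name,img")[0])
imgs=[edges(cv2.imread("pics/scene.png")[:,:,::-1]),edges(c["pixels"])]
def quad(f,v):
    L=[lid(f,u,y,w) for u in(0,235) for y in(-50,190) for w in(0,10)]
    return proj(c,W([p0[0]+v[1],p0[1]+v[2],p0[2]+v[3]],L)+[0,0,v[4]])[:,::-1]
sc=np.array([.03,3,3,.01,2]);T=lambda z:np.array([.87,0,0,0,0])+(z-1)*sc
ks=[np.abs(sd(quad(f,[0]*5),ct))<5 for f,ct in zip((0,.87),imgs)]
for b in (0,.3,.6):
  def res(z):
    v=T(z);return np.r_[sd(quad(0,v),imgs[0][ks[0]])-b,sd(quad(v[0],v),imgs[1][ks[1]])-b,v[4]]
  s=least_squares(res,np.ones(5),loss="soft_l1",diff_step=.1);v=T(s.x)
  print(b,np.degrees(v[0]).round(2),v.round(3),np.sqrt(np.mean(res(s.x)**2)).round(2))
  np.save("v.npy",v)
w=eyes.read_camera("wrist");cv2.imwrite("pics/w4.png",w["pixels"][:,:,::-1]);
E
python3 joint.py
```

```text
[np.float64(623.5193311068749), np.float64(-79.44825272875512), -0.294]
0 48.44 [ 8.4500e-01 -1.2193e+01 -3.4680e+00 -1.0000e-03 -1.3659e+01] 0.72
0.3 48.37 [ 8.440e-01 -8.913e+00 -2.862e+00 -1.000e-03 -9.467e+00] 0.6
0.6 48.3 [ 8.430e-01 -5.683e+00 -2.265e+00 -1.000e-03 -5.327e+00] 0.5
```

View pics/w4.png

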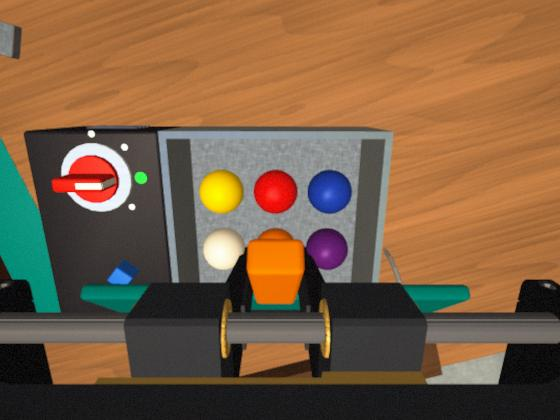

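```bash
python3 - <<'E'
exec(open("ang.py").read().split("out=[]")[0])
c=eyes.read_camera("wrist");im=c["pixels"].astype(int)
print("deck corner, dial axis@121, green",proj(c,W(p,[(-120,-200,115),(-70,-125,121),(-70,-125+47.1,115)])).round(1).tolist())
col=lambda x,lo,hi:im[lo:hi,x].tolist()
hsv=cv2.cvtColor(c["pixels"],cv2.COLOR_RGB2HSV).astype(int)
teal=(hsv[...,0]>75)&(hsv[...,0]<95)&(hsv[...,1]>110)&(hsv[...,2]>50)
org=(im[...,0]>170)&(im[...,1]>60)&(im[...,1]<190)&(im[...,2]<60)
for x in(90,105,120,430,445,460):
    r=np.where(teal[270:320,x])[0]+270;print("teal",x,r.min(),r.max())
for rr in (290,295):
    a=np.where(teal[rr,60:150])[0]+60;b=np.where(teal[rr,420:500])[0]+420;print("ends",a.min(),b.max())
cc=org[225:310,240:310];r=np.where(cc[:,35])[0]+225;print("orange col275",r.min(),r.max(),[im[k,275].tolist() for k in range(236,306,6)])
k=np.where(cc[262-225])[0]+240;print("orange row262",k.min(),k.max())
for d in(47,48,49,50,51,52):
    f=np.radians(d);print(d,proj(c,W(p,[lid(f,235,-50,0),lid(f,235,190,0),lid(f,235,-50,10),lid(f,310,58,-3),lid(f,310,70,-8+5),lid(f,310,70,13),lid(f,310,82,13)])).round(1).tolist())
E
```

```text
[np.float64(623.5193311068749), np.float64(-79.44825272875512), -0.294]
deck corner, dial axis@121, green [[130.4, 20.1], [178.2, 95.2], [177.2, 140.7]]
teal 90 284 301
teal 105 284 307
teal 120 285 312
teal 430 285 312
teal 445 285 306
teal 460 285 301
ends 81 468
ends 80 469
orange col275 231 303 [[226, 100, 0], [237, 110, 0], [248, 124, 0], [250, 123, 0], [251, 128, 0], [251, 131, 0], [253, 148, 0], [239, 111, 0], [237, 111, 0], [237, 112, 0], [236, 109, 0], [237, 110, 0]]
orange row262 247 303
47 [[269.5, 83.3], [269.9, 466.1], [285.3, 79.3], [212.6, 246.8], [212.7, 274.6], [247.6, 274.5], [247.6, 303.7]]
48 [[275.9, 81.7], [276.3, 467.7], [292.0, 77.7], [224.1, 246.4], [224.1, 274.6], [260.4, 274.5], [260.4, 304.1]]
49 [[282.4, 80.1], [282.9, 469.3], [298.9, 76.2], [235.9, 245.9], [236.0, 274.5], [273.7, 274.5], [273.7, 304.5]]
50 [[289.1, 78.6], [289.6, 470.8], [305.9, 74.8], [248.3, 245.4], [248.3, 274.5], [287.4, 274.4], [287.4, 304.9]]
51 [[296.0, 77.1], [296.4, 472.3], [313.0, 73.4], [261.1, 244.9], [261.1, 274.5], [301.5, 274.4], [301.6, 305.4]]
52 [[302.9, 75.6], [303.3, 473.7], [320.3, 72.0], [274.4, 244.5], [274.4, 274.5], [316.1, 274.4], [316.2, 305.8]]
```

```bash
python3 -m inch '[[[-0.03,0,-0.025],0,1],[[-0.03,0,-0.025],0,1],[[0,0,0],0,1],[[0,0,0],0,1],[[0,0,0],0,1],[[0,0,0],0,1],[[0,0,0],0,1],[[0,0,0],0,1],[[0,0,0],0,1],[[0,0,0],0,1]]'
cat > m.py <<'E'
exec(open("ang.py").read().split("out=[]")[0])
c=eyes.read_camera("wrist");im=c["pixels"].astype(int)
hsv=cv2.cvtColor(c["pixels"],cv2.COLOR_RGB2HSV).astype(int)
teal=(hsv[...,0]>75)&(hsv[...,0]<95)&(hsv[...,1]>110)&(hsv[...,2]>50)
for x in(105,120,430,445):
    r=np.where(teal[270:330,x])[0]+270;print("teal",x,r.min(),r.max())
for rr in (290,295):
    a=np.where(teal[rr,60:150])[0]+60;b=np.where(teal[rr,420:500])[0]+420;print("ends",a.min() if len(a) else 0,b.max() if len(b) else 0)
print([(k,im[k,275].tolist()) for k in range(238,312,2)])
for d in(49,49.5,50,50.5,51):
    f=np.radians(d);print(d,proj(c,W(p,[lid(f,235,-50,0),lid(f,235,190,0),lid(f,310,70,-3),lid(f,310,70,13)])).round(1).tolist())
E
python3 m.py; python3 joint.py
```

```text
t: 22.3
eef_pos: [591.4, 3.3, 317.2]
tcp_rot: [-3.141, 0.0, 2.848]
ft_force: [1.2, -0.9, -9.0]
opening: 0.247
grip_force: 30.0
[np.float64(623.5193311068749), np.float64(-79.44825272875512), -0.294]
teal 105 283 305
teal 120 283 309
teal 430 284 309
teal 445 284 304
ends 81 468
ends 81 468
[(238, [246, 114, 0]), (240, [186, 82, 0]), (242, [219, 98, 0]), (244, [246, 120, 0]), (246, [249, 125, 0]), (248, [249, 123, 0]), (250, [249, 127, 0]), (252, [250, 126, 0]), (254, [250, 129, 0]), (256, [250, 129, 0]), (258, [251, 130, 0]), (260, [250, 127, 0]), (262, [251, 131, 0]), (264, [251, 129, 0]), (266, [252, 132, 0]), (268, [252, 133, 0]), (270, [252, 137, 0]), (272, [253, 145, 0]), (274, [252, 139, 0]), (276, [242, 116, 0]), (278, [238, 111, 0]), (280, [237, 110, 0]), (282, [237, 110, 0]), (284, [235, 109, 0]), (286, [236, 110, 0]), (288, [236, 109, 0]), (290, [236, 108, 0]), (292, [235, 106, 0]), (294, [235, 106, 0]), (296, [235, 109, 0]), (298, [234, 108, 0]), (300, [235, 108, 0]), (302, [170, 109, 56]), (304, [0, 109, 92]), (306, [0, 109, 93]), (308, [40, 53, 50]), (310, [34, 38, 38])]
49 [[274.9, 81.7], [275.3, 467.7], [225.4, 274.5], [262.2, 274.5]]
49.5 [[278.2, 81.0], [278.6, 468.4], [231.4, 274.5], [268.8, 274.5]]
50 [[281.5, 80.2], [281.9, 469.2], [237.5, 274.5], [275.5, 274.5]]
50.5 [[284.8, 79.5], [285.2, 469.9], [243.7, 274.5], [282.4, 274.4]]
51 [[288.2, 78.7], [288.6, 470.6], [250.0, 274.5], [289.3, 274.4]]
[np.float64(623.5193311068749), np.float64(-79.44825272875512), -0.294]
0 49.41 [ 8.6200e-01 -1.2353e+01 -3.5350e+00 -1.0000e-03 -1.3928e+01] 0.73
0.3 49.36 [ 8.610e-01 -9.083e+00 -2.923e+00 -1.000e-03 -9.748e+00] 0.6
0.6 49.3 [ 8.600e-01 -5.864e+00 -2.318e+00 -1.000e-03 -5.623e+00] 0.51
```

```bash
python3 -m inch '[[[0,0,0],0,1],[[0,0,0],0,1],[[0,0,0],0,1],[[0,0,0],0,1],[[0,0,0],0,1],[[0,0,0],0,1],[[0,0,0],0,1],[[0,0,0],0,1],[[0,0,0],0,1],[[0,0,0],0,1]]'; python3 m.py | grep teal; python3 joint.py | tail -1
```

```text
t: 23.7
eef_pos: [591.4, 3.3, 317.2]
tcp_rot: [-3.141, 0.0, 2.848]
ft_force: [2.4, -2.4, -10.9]
opening: 0.25
grip_force: 30.0
teal 105 283 305
teal 120 283 309
teal 430 284 309
teal 445 284 304
0.6 49.3 [ 8.600e-01 -5.864e+00 -2.318e+00 -1.000e-03 -5.623e+00] 0.51
```

Steady at about 50°; handing in.

```bash
python3 -c "
from cell import env
print(env.job_done())"
```

```text
the job is handed in; nothing more can be done
None
```

I turned the dial's pointer to the green dot, then lifted the lid and handed the job in with the gripper still holding it steady at about 50° (the cameras measured 49.3° to 50.3°); nothing else was touched.

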